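# Put the washed cutlery away in its trays

## Task

The fork, the knife and the two teaspoons on the draining mat are washed: put each one away in the white cutlery tray that already holds its kind. Lay them inside the tray lengthwise and face up, with the head at the same end as the piece already there, let go of them, and leave the mug, the soap bottle and the sugar jar standing where they are.

Things in the scene. Friction and masses are not known exactly. Their poses are not given: they have to be found in the camera images.
- fork: Washed table fork, steel with black handle, face up on the draining mat (fixed grey-blue ribbed mat, top 5 mm above the counter). 197 mm long, 55 g. Origin: underside of the handle at its balance point. +x to the head, z up. Handle x -85 to +20 mm, 10 thick, 14 wide at the origin, 17 at the tail; tines end at x +112; head 24 wide, 9 high.
- knife: Washed table knife, steel with black handle, lying flat on the same mat. 210 mm long, 65 g. Origin: underside of the handle at its balance point. +x to the head, z up. Handle x -85 to +20 mm, 10 thick, 14 wide at the origin, 17 at the tail; blade to x +125, 19 wide, 3 thick. The four pieces lie side by side, origins at least 75 mm apart, heads roughly away from the robot.
- teaspoon_a: One of two identical washed teaspoons, steel with black handle, face up (hollow up) on the same mat. 142 mm long, 35 g. Origin: underside of the handle at its balance point. +x to the head, z up. Handle x -62 to +16 mm, 9 thick, 14 wide at the origin, 15 at the tail; bowl to x +80, 30 wide, 9 high.
- teaspoon_b: One of two identical washed teaspoons, steel with black handle, face up (hollow up) on the same mat. 142 mm long, 35 g. Origin: underside of the handle at its balance point. +x to the head, z up. Handle x -62 to +16 mm, 9 thick, 14 wide at the origin, 15 at the tail; bowl to x +80, 30 wide, 9 high.
- fork_tray: White open cutlery tray, slate-grey liner, fixed, with one more such fork in it. Inside 240 x 100 mm, walls 3, rim 42 above its floor; its floor is 11 above the counter. Origin: on the inner floor, middle of the head-end wall; +x points out of that end, so inside is x -240 to 0, y -50 to 50. The fork in it (loose) lies lengthwise by the +y wall: centre line y +34, head to +x.
- knife_tray: Same white tray, with one more such knife in it, placed alike (origin, axes and sizes as fork_tray: origin on the inner floor at the head-end wall, inside x -240 to 0, y -50 to 50 mm; the knife in it lies at y +34, head to +x). The three trays stand side by side, 10 mm apart, in a wooden serving tray (284 x 374 mm, rim 28 high).
- teaspoon_tray: Same white tray, with one more such teaspoon in it, placed alike (origin, axes and sizes as fork_tray: origin on the inner floor at the head-end wall, inside x -240 to 0, y -50 to 50 mm; the teaspoon in it lies at y +34, head to +x, balance point at about x -90). Only what lies in them tells the three trays apart.
- mug: Bystander: white mug with a handle, 80 across, 92 high, loose, standing on the counter beyond the work. Origin at the centre of its underside. Leave it where it is.
- soap_bottle: Bystander: green washing-up liquid bottle, 56 across, 150 high, loose, standing beyond the work. Origin at the centre of its underside. Leave it where it is.
- sugar_jar: Bystander: glass jar with a steel lid, 72 across, 85 high, loose, standing beyond the work. Origin at the centre of its underside. Leave it where it is.

How it is judged:
At the end, for the whole second after the job is handed in: Every piece lies inside the tray of its own kind: under 30 mm above its floor, level to 0.2 rad, face up (rolled under 0.7 rad), within 0.5 rad of the tray's length, head towards its head end, at rest. It may lie over or against the others there (x of fork in the frame of fork_tray between -0.17 and -0.095 m and y of fork in the frame of fork_tray between -0.05 and 0.05 m and z of fork in the frame of fork_tray between -0.01 and 0.03 m and x of fork_tray in the frame of fork above 0 m and angle between the x axis of fork and the x axis of fork_tray, either way round below 0.5 rad and angle between fork's own x axis and vertical between 1.371 and 1.771 rad and angle between each of fork, knife, teaspoon_a, teaspoon_b's own z axis and vertical below 0.7 rad and linear speed of each of fork, knife, teaspoon_a, teaspoon_b below 0.02 m/s and angular speed of each of fork, knife, teaspoon_a, teaspoon_b below 0.2 rad/s and x of knife in the frame of knife_tray between -0.17 and -0.1 m and y of knife in the frame of knife_tray between -0.05 and 0.05 m and z of knife in the frame of knife_tray between -0.01 and 0.03 m and x of knife_tray in the frame of knife above 0 m and angle between the x axis of knife and the x axis of knife_tray, either way round below 0.5 rad and angle between knife's own x axis and vertical between 1.371 and 1.771 rad and x of teaspoon_a in the frame of teaspoon_tray between -0.195 and -0.065 m and y of teaspoon_a in the frame of teaspoon_tray between -0.05 and 0.05 m and z of teaspoon_a in the frame of teaspoon_tray between -0.01 and 0.03 m and x of teaspoon_tray in the frame of teaspoon_a above 0 m and angle between the x axis of each of teaspoon_a, teaspoon_b and the x axis of teaspoon_tray, either way round below 0.5 rad and angle between teaspoon_a's own x axis and vertical between 1.371 and 1.771 rad and x of teaspoon_b in the frame of teaspoon_tray between -0.195 and -0.065 m and y of teaspoon_b in the frame of teaspoon_tray between -0.05 and 0.05 m and z of teaspoon_b in the frame of teaspoon_tray between -0.01 and 0.03 m and x of teaspoon_tray in the frame of teaspoon_b above 0 m and angle between teaspoon_b's own x axis and vertical between 1.371 and 1.771 rad); the robot touches nothing.
It fails at once if the mug is knocked over or pushed more than 25 mm (distance of mug from where it was at the start of the episode above 0.025 m or angle between mug's own z axis and vertical above 0.4 rad).
It fails at once if the soap bottle is knocked over or pushed more than 25 mm (distance of soap_bottle from where it was at the start of the episode above 0.025 m or angle between soap_bottle's own z axis and vertical above 0.4 rad).
It fails at once if the sugar jar is knocked over or pushed more than 25 mm (distance of sugar_jar from where it was at the start of the episode above 0.025 m or angle between sugar_jar's own z axis and vertical above 0.4 rad).
It also fails if it takes over 106 s, if anything falls off the work surface, if the arm or the gripper's body presses on something with over 40 N, if the wrist force passes 120 N, or if a joint passes its speed limit or range.

## Robot

A 6-joint arm with a two-finger parallel gripper is mounted at the origin on the work surface. World frame = base frame: x ahead of the robot, y to its left, z up, the work surface at z = 0. Lengths are in m, angles in rad, forces in N, time in s.
With the tool pointing down it reaches from about 0.4 to 0.825 m from the base axis. Payload 7 kg.
Tool frame: the origin (TCP) lies between the finger pads; the fingertips stand 22 mm ahead of it and the grasp point (between the pads) lies 3 mm ahead of it; z points along the fingers, y is the direction in which the jaws open and shut (so a half turn about z gives the same grasp; the last joint's range is limited). The gripper opens to 88 mm and grips with 3 to 60 N. Pads are 19 mm wide; open, the fingers measure 130 mm over their backs; the gripper's body (78 mm by 193 mm) begins 47 mm behind the grasp point.
Start: joints at [-0.957, 0.359, 0.012, 0, -1.224, -0.288], TCP at [0.216, -0.639, 0.249] pointing down, gripper open.
Joint ranges: [-3.07, 3.07], [-1.43, 2.12], [-1.02, 1.25], [-3.03, 1.67], [-3.05, -0], [-3.03, 3.03]. Speed limits (rad/s): [2.39, 2.39, 3.01, 3.14, 3.14, 3.14].

## Interface

Orientations are given as [roll, pitch, yaw] about the fixed x, y, z axes, in that order (R = Rz(yaw) Ry(pitch) Rx(roll)).
In Python, from station import arm, optics gives the robot as it stands. The module is installed in compiled form; this text tells all that it offers.
- The arm moves only by the tool jog_arm, never from a script. Its argument "motion" is a list that holds one entry, the list of rows, each a list of 7 numbers: the shift along the tool's x, y, z in m, then the turn, a rotation vector about the tool's x, y, z in degrees, then the finger opening in m, from 0 to 0.0876. In form: [[[x, y, z, rx, ry, rz, grip], ...]]. A call has 1 to 8 rows; each row is the pose to reach, as a shift and turn from the pose measured when the call began, along the tool's axes at that moment; what a row does not reach only later rows make up. A row lasts 1/10 s, in which the tool goes at most 50 mm and 8.59 degrees, less where a joint would pass 70% of its speed; a pose out of reach is approached as far as the arm can. A call with a gripper value outside its range is refused whole. The fingers move at their own pace and stop on an object; "newtons" is the grip in N (left out, the last holds). Time passes only in rows, so rows that repeat a pose let the fingers close. It gives the time, the measured TCP pose, the force and the opening at its end, in the units of the state.
- arm.get_state(): the state, without advancing time (a new reading comes with each control period).
- optics.grab_frame(name): name is "scene" or "top"; returns the picture (384x512x3 uint8, red, green, blue); there is no depth.
- optics.camera_model(name): a dict with "mtx" (3x3 intrinsics, pixels), "R" (3x3) and "t" (3): a world point X has camera coordinates R X + t. Camera axes: x right, y down, z forward; pixel columns grow to the right and rows downward; lengths in m; the calibration is good to about 2 mm. A picture is of the moment at which its call begins. camera_model takes no time and is no camera call.
- arm.job_done(): hands the job in, once; it reports no verdict.
The state is a dict: "t": time; "q": joint angles; "qd": joint speeds; "joint_efforts": joint torques, N m; "eef_pos": TCP position; "ee_rot": TCP orientation; "force": force on the tool from outside, world axes, zero at the start; "moment": the same for the moment, N m; "width": finger opening in m.
Only numpy, scipy, OpenCV 4.12 (cv2) and the standard library are available. Lean on these libraries where they do the work, as an engineer would, in place of code of your own. Each camera call takes 0.05 s, during which the arm holds its last target.

## Working session

There is one attempt and no reset: what is moved stays moved. The work goes in short steps, Python scripts to look and compute and a tool call to move; the robot and the scene stay as the last step left them, time stands still between calls to the robot, and variables do not carry over. Pictures are saved under pics/ and viewed, and the job is handed in when it is done.

Besides the shell and the picture viewer there is one more tool, called after "Emit:" as name(argument=value, ...), one argument or row to a line, values as JSON. jog_arm: Moves the arm, as the interface text tells. Its arguments: {"type":"object","properties":{"motion":{"type":"array","items":{"type":"array","items":{"type":"array","items":{"type":"number"}}}},"newtons":{"type":"number"}},"required":["motion"]}

```bash
mkdir -p pics; python3 - <<'E'
from station import arm, optics
import cv2,numpy as np
s=arm.get_state();print({k:np.round(v,4).tolist() for k,v in s.items()})
for n in("scene","top"):
    im=optics.grab_frame(n);cv2.imwrite(f"pics/{n}0.png",cv2.resize(im[:,:,::-1],(800,600),interpolation=cv2.INTER_CUBIC))
    np.save(f"pics/{n}0.npy",im)
    m=optics.camera_model(n);print(n,{k:np.round(v,4).tolist() for k,v in m.items()})
E
```

```text
{'t': 0.0, 'q': [-0.9569, 0.3594, 0.011, -0.0004, -1.2241, -0.2881], 'qd': [-0.0019, -0.0023, -0.0005, -0.0008, 0.0006, -0.0001], 'joint_efforts': [0.0023, -58.2714, 29.3057, 6.9973, 0.0069, -0.0001], 'eef_pos': [0.2159, -0.6391, 0.2476], 'ee_rot': [3.1399, -0.0001, -2.816], 'force': [0.5636, 0.2455, 0.4597], 'moment': [-0.0657, 0.0542, 0.0087], 'width': 0.0878}
scene {'mtx': [[353.418, 0.0, 256.7715], [0.0, 353.418, 195.2504], [0.0, 0.0, 1.0]], 'R': [[-0.6013, 0.799, -0.0097], [0.6291, 0.4659, -0.6223], [-0.4927, -0.3803, -0.7827]], 't': [0.3686, -0.361, 1.1816]}
top {'mtx': [[399.004, 0.0, 261.929], [0.0, 399.004, 185.3065], [0.0, 0.0, 1.0]], 'R': [[-0.0165, -0.9997, 0.0187], [-0.9984, 0.0155, -0.0549], [0.0546, -0.0195, -0.9983]], 't': [-0.0006, 0.6158, 1.0076]}
```

View pics/top0.png

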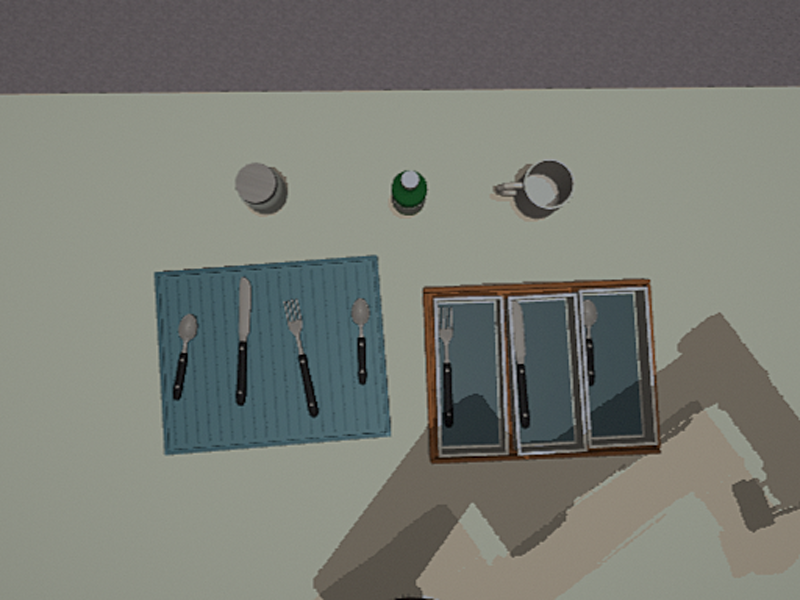

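View pics/scene0.png

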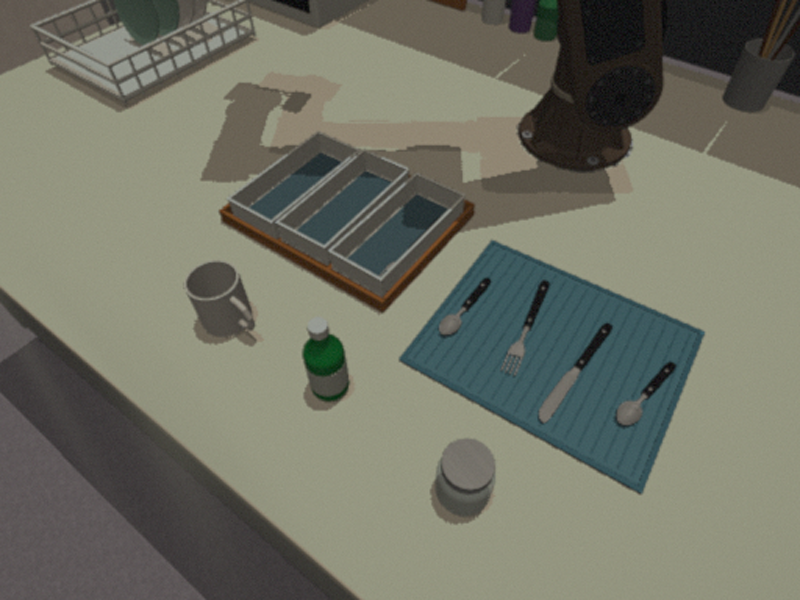

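Both views show it: the mat (left in the top view) holds spoon (180,370), knife (241,373), fork (309,385) and spoon (362,360). The trays, left to right, are fork (470,375), knife (545,375) and teaspoon (615,370), all with heads up (+x).

```bash
cat > h.py <<'E'
from station import arm, optics
import cv2,numpy as np
def ray(n,uv,z):
    m=optics.camera_model(n);K,R,t=map(np.array,(m["mtx"],m["R"],m["t"]))
    uv=np.atleast_2d(uv).astype(float)
    d=(np.linalg.inv(K)@np.c_[uv,np.ones(len(uv))].T)
    d=(R.T@d).T;C=-R.T@t
    return (C+d*((z-C[2])/d[:,2])[:,None])[:,:2]
def handles(n,im,z,lo=(0,0),thr=45):
    g=im.max(2);m=(g<thr).astype(np.uint8)
    k,l,st,c=cv2.connectedComponentsWithStats(m)
    out=[]
    for i in range(1,k):
        if not 40<st[i,4]<700: continue
        v,u=np.nonzero(l==i);p=ray(n,np.c_[u,v],z)
        mu=p.mean(0);w,V=np.linalg.eigh(np.cov((p-mu).T));a=V[:,1]*np.sign(V[0,1])
        s=(p-mu)@a;r=(p-mu)@V[:,0]
        out.append((st[i,:2].tolist(),int(st[i,4]),(mu+a*(s.max()+s.min())/2).round(4).tolist(),round(float(np.degrees(np.arctan2(a[1],a[0]))),1),round(float(np.ptp(s)),4),round(float(np.ptp(r)),4)))
    return out
E
python3 - <<'E'
from h import *
for n,z in(("top",.012),("scene",.012)):
    im=np.load(f"pics/{n}0.npy")
    print(n)
    for o in handles(n,im,z):print(o)
im=np.load("pics/top0.npy")[165:305,262:432]
cv2.imwrite("pics/traycrop.png",cv2.resize(im[:,:,::-1],None,fx=4.7,fy=4.2,interpolation=cv2.INTER_NEAREST))
E
```

```text
top
([318, 192], 82, [0.5004, -0.1577], 0.6, 0.1921, 0.0029)
([229, 216], 127, [0.5014, 0.0698], 1.2, 0.0743, 0.0129)
([375, 217], 78, [0.5037, -0.3066], 1.5, 0.0519, 0.0105)
([151, 219], 222, [0.4834, 0.2655], -2.2, 0.1014, 0.0155)
([111, 226], 147, [0.4813, 0.3654], -9.7, 0.0753, 0.0144)
([191, 227], 207, [0.4628, 0.158], 11.3, 0.1022, 0.0154)
([283, 232], 221, [0.443, -0.0697], -0.1, 0.1043, 0.0183)
([331, 233], 209, [0.4394, -0.1931], 3.3, 0.1026, 0.0147)
([372, 285], 74, [0.3488, -0.3508], -88.2, 0.1264, 0.0056)
scene
([176, 0], 100, [-0.1001, -0.9151], -86.3, 0.1245, 0.0588)
([323, 0], 50, [-0.4474, -0.4082], 38.7, 0.0698, 0.0427)
([495, 0], 51, [-0.8115, 0.2133], 4.6, 0.2388, 0.0107)
([497, 0], 71, [-0.8073, 0.233], 2.6, 0.2727, 0.0148)
([493, 9], 471, [-0.636, 0.2789], 11.6, 0.4356, 0.0663)
([296, 178], 99, [0.5009, 0.0701], 1.4, 0.0731, 0.0133)
([336, 180], 142, [0.4623, 0.1579], 11.7, 0.1014, 0.0134)
([368, 207], 177, [0.4834, 0.2661], -2.1, 0.0994, 0.0139)
([412, 232], 138, [0.4811, 0.3662], -9.6, 0.0732, 0.0124)
```

View pics/traycrop.png

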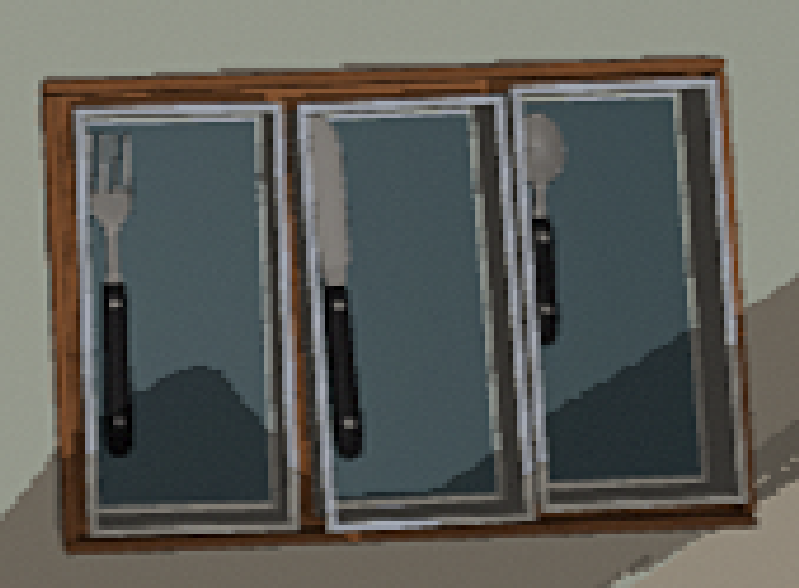

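The crop shows three white rims. I'll use their outer corners (fork TL 73,107; knife TL 299,103; spoon TL 511,88, and so on) to get the tray frames.

```bash
python3 - <<'E'
from h import *
T=dict(fork=[(73,107),(282,103),(300,531),(92,535)],knife=[(299,103),(507,96),(530,520),(326,531)],spoon=[(511,88),(718,78),(749,505),(541,513)])
for k,c in T.items():
    c=np.array(c,float);px=np.c_[262+c[:,0]/4.7-.5,165+c[:,1]/4.2-.5]
    p=ray("top",px,.053)
    ax=(p[0]+p[1]-p[2]-p[3])/2;L=np.linalg.norm(ax);ax/=L;lat=np.array([-ax[1],ax[0]])
    ce=p.mean(0);O=ce+ax*.120
    W=np.linalg.norm((p[0]+p[3]-p[1]-p[2])/2)
    print(k,"O",O.round(4),"yaw",np.degrees(np.arctan2(ax[1],ax[0])).round(1),"LW",L.round(3),W.round(3),p.round(3).tolist())
    ex={'fork':(.443,-.0697),'knife':(.4394,-.1931),'spoon':(.4914,-.3066)}[k]
    d=np.array(ex)-O;print("existing handle in tray",(d@ax).round(3),(d@lat).round(3))
    for q in ([(-.133,-.012)] if k=='fork' else [(-.14,-.012)] if k=='knife' else [(-.085,-.016),(-.168,.008)]):
        print(' target',q,(O+ax*q[0]+lat*q[1]).round(4))
P=dict(spA=(.5011,.07,1.3,.023),fork=(.4626,.158,11.5,.0325),knife=(.4834,.2658,-2.1,.0325),spB=(.4812,.3658,-9.6,.023))
for k,(x,y,a,o) in P.items():
    r=np.radians(a);print(k,np.round([x+o*np.cos(r),y+o*np.sin(r)],4),a)
E
```

```text
fork O [ 0.5971 -0.1024] yaw 1.0 LW 0.25 0.11 [[0.602, -0.047], [0.602, -0.158], [0.352, -0.161], [0.352, -0.052]]
existing handle in tray -0.153 0.035
 target (-0.133, -0.012) [ 0.4643 -0.1166]
knife O [ 0.5987 -0.222 ] yaw 1.4 LW 0.249 0.109 [[0.602, -0.167], [0.604, -0.277], [0.356, -0.281], [0.352, -0.174]]
existing handle in tray -0.159 0.033
 target (-0.14, -0.012) [ 0.459  -0.2374]
spoon O [ 0.6063 -0.3349] yaw 1.7 LW 0.25 0.11 [[0.609, -0.279], [0.613, -0.39], [0.363, -0.397], [0.36, -0.287]]
existing handle in tray -0.114 0.032
 target (-0.085, -0.016) [ 0.5218 -0.3534]
 target (-0.168, 0.008) [ 0.4381 -0.3319]
spA [0.5241 0.0705] 1.3
fork [0.4944 0.1645] 11.5
knife [0.5159 0.2646] -2.1
spB [0.5039 0.362 ] -9.6
```

```bash
cat > plan.py <<'E'
import sys,numpy as np
from station import arm
from scipy.spatial.transform import Rotation as Ro
s=arm.get_state();R=Ro.from_euler('xyz',s["ee_rot"])
print("t",round(s["t"],2),"pos",np.round(s["eef_pos"],4),"rpy",np.round(np.degrees(s["ee_rot"]),2),"w",round(s["width"],4),"F",np.round(s["force"],1))
for a in sys.argv[1:]:
    x,y,z,yaw=map(float,a.split(','))
    T=Ro.from_euler('xyz',[np.pi,0,np.pi+np.radians(yaw)])
    print(a,R.inv().apply(np.array([x,y,z])-s["eef_pos"]).round(4).tolist(),np.degrees((R.inv()*T).as_rotvec()).round(1).tolist())
E
python3 plan.py .5241,.0705,.12,1.3
```

```text
t 0.1 pos [ 0.2159 -0.6391  0.2477] rpy [ 1.7992e+02 -1.0000e-02 -1.6134e+02] w 0.0876 F [-0.  -0.9 -0.3]
.5241,.0705,.12,1.3 [-0.5191, 0.5735, 0.1285] [0.1, -0.0, 17.4]
```

Emit:
jog_arm(
  motion=[
    [[-0.519, 0.574, 0.08, 0, 0, 17.4, 0.05], [-0.519, 0.574, 0.08, 0, 0, 17.4, 0.05], [-0.519, 0.574, 0.08, 0, 0, 17.4, 0.05], [-0.519, 0.574, 0.08, 0, 0, 17.4, 0.05], [-0.519, 0.574, 0.08, 0, 0, 17.4, 0.05], [-0.519, 0.574, 0.08, 0, 0, 17.4, 0.05], [-0.519, 0.574, 0.08, 0, 0, 17.4, 0.05], [-0.519, 0.574, 0.08, 0, 0, 17.4, 0.05]],
  ],
  newtons=20,
)

```text
t: 0.9
eef_pos: [0.374, -0.2737, 0.2073]
ee_rot: [3.14, -0.0, -3.12]
force: [0.7, -0.8, 0.5]
width: 0.05
```

```bash
python3 plan.py .5241,.0705,.12,1.3
```

```text
t 0.9 pos [ 0.374  -0.2737  0.2073] rpy [ 1.7992e+02 -2.0000e-02 -1.7875e+02] w 0.05 F [ 0.7 -0.8  0.5]
.5241,.0705,.12,1.3 [-0.1576, 0.3407, 0.0878] [0.1, -0.0, -0.1]
```

Emit:
jog_arm(
  motion=[
    [[-0.158, 0.341, 0.088, 0, 0, 0, 0.05], [-0.158, 0.341, 0.088, 0, 0, 0, 0.05], [-0.158, 0.341, 0.088, 0, 0, 0, 0.05], [-0.158, 0.341, 0.088, 0, 0, 0, 0.05], [-0.158, 0.341, 0.088, 0, 0, 0, 0.05], [-0.158, 0.341, 0.088, 0, 0, 0, 0.05], [-0.158, 0.341, 0.088, 0, 0, 0, 0.05], [-0.158, 0.341, 0.088, 0, 0, 0, 0.05]],
  ],
)

```text
t: 1.7
eef_pos: [0.525, 0.0734, 0.1189]
ee_rot: [3.14, -0.001, -3.118]
force: [0.2, -0.1, 0.3]
width: 0.0498
```

```bash
python3 plan.py .5241,.0705,.029,1.3
```

```text
t 1.7 pos [0.525  0.0734 0.1189] rpy [ 1.7993e+02 -4.0000e-02 -1.7868e+02] w 0.0498 F [ 0.2 -0.1  0.3]
.5241,.0705,.029,1.3 [0.0009, -0.003, 0.0899] [0.1, -0.0, 0.0]
```

Emit:
jog_arm(
  motion=[
    [[0.001, -0.003, 0.04, 0, 0, 0, 0.05], [0.001, -0.003, 0.07, 0, 0, 0, 0.05], [0.001, -0.003, 0.085, 0, 0, 0, 0.05], [0.001, -0.003, 0.09, 0, 0, 0, 0.05], [0.001, -0.003, 0.09, 0, 0, 0, 0.05], [0.001, -0.003, 0.09, 0, 0, 0, 0.05]],
  ],
)

```text
t: 2.3
eef_pos: [0.5244, 0.0706, 0.0294]
ee_rot: [3.14, -0.0, -3.118]
force: [-0.1, -0.9, 0.4]
width: 0.0501
```

```bash
python3 - <<'E'
from h import *
for n in("top","scene"):
    im=optics.grab_frame(n)
    c=im[150:270,180:300] if n=="top" else im[110:230,230:350]
    cv2.imwrite(f"pics/{n}1.png",cv2.resize(c[:,:,::-1],(600,600),interpolation=cv2.INTER_CUBIC))
E
python3 plan.py .5241,.0705,.029,1.3
```

```text
t 2.4 pos [0.5245 0.0706 0.0296] rpy [ 1.7990e+02  3.0000e-02 -1.7869e+02] w 0.0501 F [ 0.4 -0.3 -0.8]
.5241,.0705,.029,1.3 [0.0004, -0.0001, 0.0006] [0.1, 0.0, 0.0]
```

View pics/scene1.png

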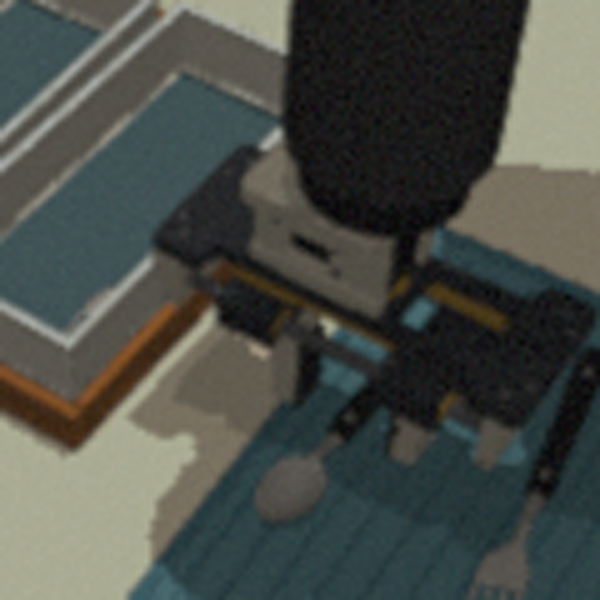

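The jaws straddle the spoon handle (crop 350,400), and the body stays above the tray rim. Closing now.

Emit:
jog_arm(
  motion=[
    [[0, 0, 0, 0, 0, 0, 0.0], [0, 0, 0, 0, 0, 0, 0.0], [0, 0, 0, 0, 0, 0, 0.0], [0, 0, 0, 0, 0, 0, 0.0], [0, 0, 0, 0, 0, 0, 0.0], [0, 0, 0, 0, 0, 0, 0.0]],
  ],
  newtons=20,
)

```text
t: 3.0
eef_pos: [0.5245, 0.0706, 0.0296]
ee_rot: [3.14, 0.0, -3.119]
force: [-0.3, -0.5, 0.2]
width: 0.013
```

Emit:
jog_arm(
  motion=[
    [[0, 0, -0.03, 0, 0, 0, 0.0], [0, 0, -0.06, 0, 0, 0, 0.0], [0, 0, -0.11, 0, 0, 0, 0.0], [0, 0, -0.11, 0, 0, 0, 0.0], [0, 0, -0.11, 0, 0, 0, 0.0]],
  ],
)

```text
t: 3.5
eef_pos: [0.525, 0.0708, 0.1409]
ee_rot: [3.138, 0.003, -3.119]
force: [0.3, 0.2, -0.8]
width: 0.0139
```

```bash
python3 - <<'E'
from h import *
for n in("top","scene"):
    im=optics.grab_frame(n)
    c=im[150:270,180:300] if n=="top" else im[70:230,210:370]
    cv2.imwrite(f"pics/{n}2.png",cv2.resize(c[:,:,::-1],(600,600),interpolation=cv2.INTER_CUBIC))
E
python3 plan.py .5218,-.3534,.14,1.7
```

```text
t 3.6 pos [0.5238 0.0702 0.1388] rpy [ 1.7991e+02 -4.0000e-02 -1.7870e+02] w 0.0136 F [ 0.3 -0.1 -0.3]
.5218,-.3534,.14,1.7 [0.0116, -0.4235, -0.0018] [0.1, -0.0, -0.4]
```

View pics/scene2.png

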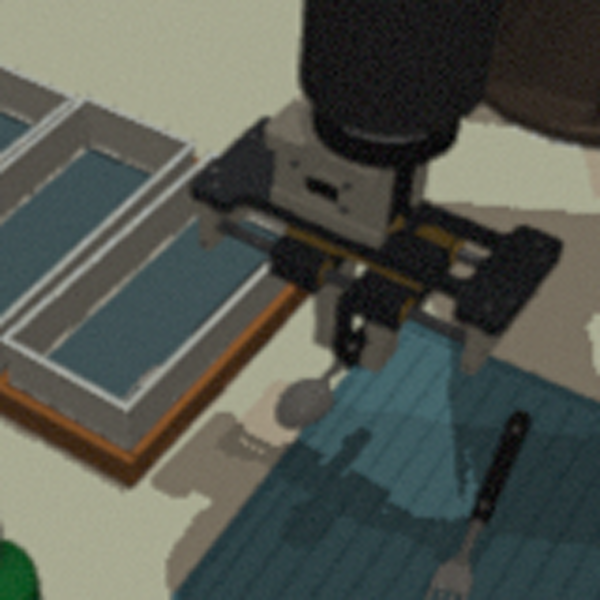

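View pics/top2.png

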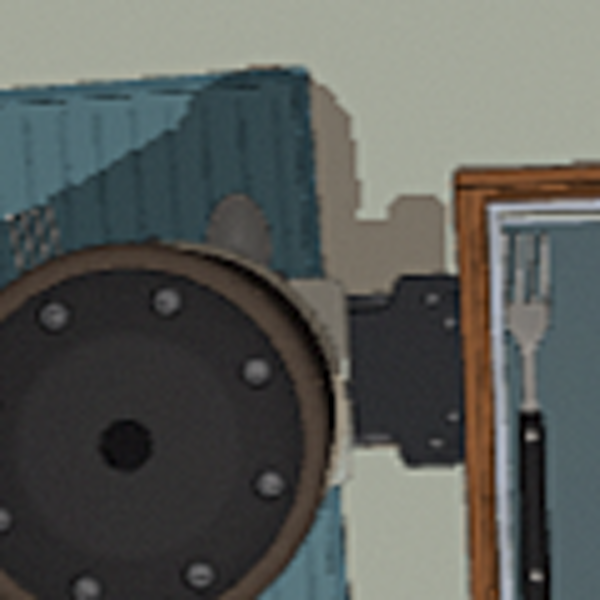

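The spoon is held level (width 13.6 mm). Carrying it over to the teaspoon tray.

Emit:
jog_arm(
  motion=[
    [[0.0, -0.03, 0, 0, 0, 0, 0.0], [0.002, -0.07, 0, 0, 0, 0, 0.0], [0.004, -0.11, 0, 0, 0, 0, 0.0], [0.006, -0.15, 0, 0, 0, 0, 0.0], [0.008, -0.19, 0, 0, 0, 0, 0.0], [0.009, -0.23, 0, 0, 0, 0, 0.0], [0.01, -0.27, 0, 0, 0, 0, 0.0], [0.012, -0.31, 0, 0, 0, -0.4, 0.0]],
  ],
)

```text
t: 4.4
eef_pos: [0.5178, -0.2415, 0.1366]
ee_rot: [3.139, -0.004, -3.112]
force: [1.8, 0.2, 0.5]
width: 0.0137
```

Emit:
jog_arm(
  motion=[
    [[0.0, -0.04, 0, 0, 0, 0, 0.0], [0.0, -0.08, 0, 0, 0, 0, 0.0], [0, -0.105, 0, 0, 0, 0, 0.0], [0, -0.113, 0, 0, 0, 0, 0.0], [0, -0.113, 0, 0, 0, 0, 0.0], [0, -0.113, 0, 0, 0, 0, 0.0]],
  ],
)

```text
t: 5.0
eef_pos: [0.5206, -0.3536, 0.1353]
ee_rot: [3.139, -0.005, -3.112]
force: [0.9, 0.1, -0.2]
width: 0.0137
```

```bash
python3 plan.py .5218,-.3534,.038,1.7
```

```text
t 5.0 pos [ 0.5206 -0.3536  0.1353] rpy [ 179.83   -0.3  -178.3 ] w 0.0137 F [ 0.9  0.1 -0.2]
.5218,-.3534,.038,1.7 [-0.0017, -0.0001, 0.0973] [0.2, -0.3, -0.0]
```

Emit:
jog_arm(
  motion=[
    [[-0.0015, 0, 0.03, 0.2, -0.3, 0, 0.0], [-0.0015, 0, 0.06, 0.2, -0.3, 0, 0.0], [-0.0015, 0, 0.08, 0.2, -0.3, 0, 0.0], [-0.0015, 0, 0.09, 0.2, -0.3, 0, 0.0], [-0.0015, 0, 0.096, 0.2, -0.3, 0, 0.0], [-0.0015, 0, 0.0975, 0.2, -0.3, 0, 0.0], [-0.0015, 0, 0.0975, 0.2, -0.3, 0, 0.0]],
  ],
)

```text
t: 5.7
eef_pos: [0.5222, -0.3532, 0.0385]
ee_rot: [-3.141, 0.001, -3.111]
force: [-0.7, 0.2, -0.4]
width: 0.0136
```

```bash
python3 - <<'E'
from h import *
for n in("top","scene"):
    im=optics.grab_frame(n)
    c=im[160:310,260:430] if n=="top" else im[70:230,130:300]
    cv2.imwrite(f"pics/{n}3.png",cv2.resize(c[:,:,::-1],(600,600),interpolation=cv2.INTER_CUBIC))
E
python3 plan.py .5218,-.3534,.036,1.7
```

```text
t 5.8 pos [ 0.5222 -0.3535  0.0388] rpy [-1.7993e+02  9.0000e-02 -1.7829e+02] w 0.0137 F [-0.3  0.3 -0.6]
.5218,-.3534,.036,1.7 [0.0004, 0.0001, 0.0028] [-0.1, 0.1, 0.0]
```

View pics/top3.png

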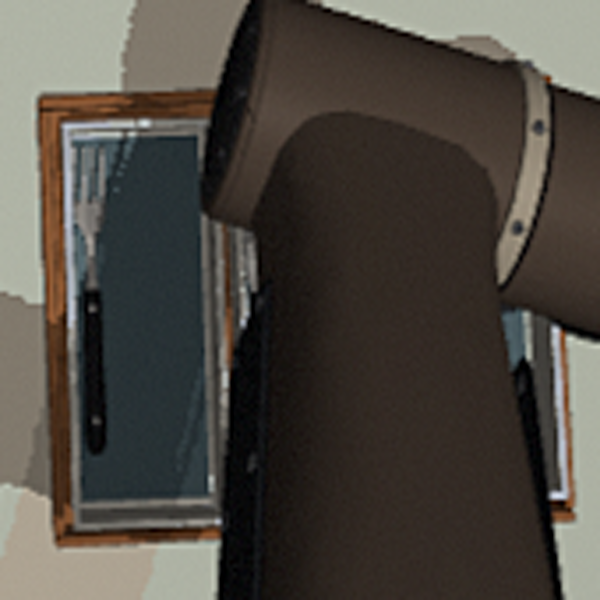

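View pics/scene3.png

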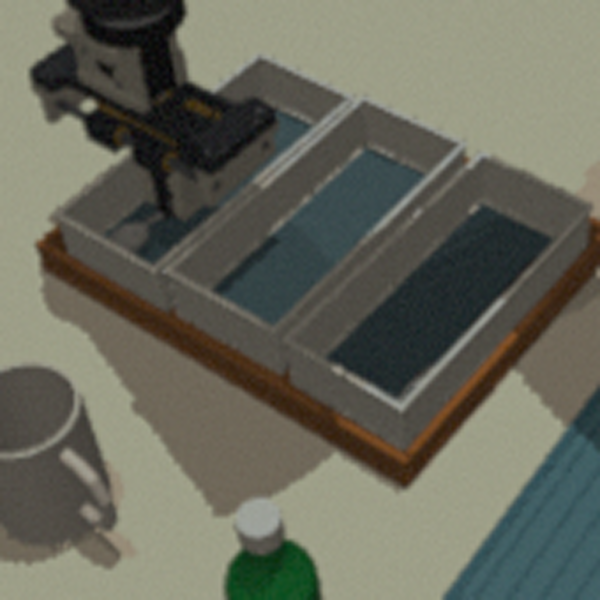

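The spoon is in the teaspoon tray, bowl towards the head end (scene crop 125,235). Lowering 2 mm, releasing and lifting.

Emit:
jog_arm(
  motion=[
    [[0, 0, 0.002, 0, 0, 0, 0.0], [0, 0, 0.002, 0, 0, 0, 0.022], [0, 0, 0.002, 0, 0, 0, 0.022], [0, 0, 0.002, 0, 0, 0, 0.022], [0, 0, -0.01, 0, 0, 0, 0.022], [0, 0, -0.03, 0, 0, 0, 0.022], [0, 0, -0.07, 0, 0, 0, 0.022], [0, 0, -0.11, 0, 0, 0, 0.022]],
  ],
)

```text
t: 6.6
eef_pos: [0.5216, -0.3533, 0.1504]
ee_rot: [-3.141, 0.0, -3.112]
force: [1.2, -0.3, -0.4]
width: 0.022
```

```bash
python3 plan.py .5039,.362,.14,-9.6
```

```text
t 6.6 pos [ 0.5216 -0.3533  0.1504] rpy [-1.7995e+02  2.0000e-02 -1.7828e+02] w 0.022 F [ 1.2 -0.3 -0.4]
.5039,.362,.14,-9.6 [-0.0037, 0.7155, 0.0098] [-0.1, 0.0, 11.3]
```

Emit:
jog_arm(
  motion=[
    [[-0.002, 0.05, 0, 0, 0, 1, 0.022], [-0.002, 0.1, 0, 0, 0, 3, 0.05], [-0.002, 0.15, 0, 0, 0, 5, 0.05], [-0.002, 0.2, 0, 0, 0, 7, 0.05], [-0.003, 0.25, 0.005, 0, 0, 9, 0.05], [-0.003, 0.3, 0.005, 0, 0, 11.3, 0.05], [-0.003, 0.35, 0.005, 0, 0, 11.3, 0.05], [-0.003, 0.4, 0.005, 0, 0, 11.3, 0.05]],
  ],
)

```text
t: 7.4
eef_pos: [0.5125, 0.0483, 0.1463]
ee_rot: [-3.141, 0.002, 2.974]
force: [1.8, -0.5, 1.0]
width: 0.0499
```

```bash
python3 plan.py .5039,.362,.13,-9.6
```

```text
t 7.4 pos [0.5125 0.0483 0.1463] rpy [-1.7999e+02  1.1000e-01  1.7043e+02] w 0.0499 F [ 1.8 -0.5  1. ]
.5039,.362,.13,-9.6 [0.0606, 0.3079, 0.0162] [-0.0, 0.1, 0.0]
```

Emit:
jog_arm(
  motion=[
    [[0.01, 0.05, 0, 0, 0, 0, 0.05], [0.02, 0.1, 0, 0, 0, 0, 0.05], [0.03, 0.15, 0, 0, 0, 0, 0.05], [0.04, 0.2, 0.005, 0, 0, 0, 0.05], [0.05, 0.25, 0.01, 0, 0, 0, 0.05], [0.06, 0.29, 0.015, 0, 0, 0, 0.05], [0.0605, 0.308, 0.016, 0, 0, 0, 0.05], [0.0605, 0.308, 0.016, 0, 0, 0, 0.05]],
  ],
)

```text
t: 8.2
eef_pos: [0.504, 0.3647, 0.1303]
ee_rot: [3.142, 0.002, 2.977]
force: [0.1, -1.4, -0.2]
width: 0.0497
```

```bash
python3 plan.py .5039,.362,.029,-9.6;  python3 - <<'E'
from h import *
for n in("top",):
    im=optics.grab_frame(n)
    c=im[160:310,230:430]
    np.save("pics/top4.npy",im)
    cv2.imwrite(f"pics/{n}4.png",cv2.resize(c[:,:,::-1],(800,600),interpolation=cv2.INTER_CUBIC))
for o in handles("top",np.load("pics/top4.npy"),.018): print(o)
E
```

```text
t 8.2 pos [0.504  0.3647 0.1303] rpy [1.8000e+02 1.3000e-01 1.7059e+02] w 0.0497 F [ 0.1 -1.4 -0.2]
.5039,.362,.029,-9.6 [-0.0001, -0.0027, 0.1013] [0.0, 0.1, 0.2]
([319, 209], 82, [0.455, -0.1573], 0.8, 0.1951, 0.0029)
([393, 214], 151, [0.4994, -0.3537], 2.1, 0.0746, 0.0146)
([375, 217], 75, [0.5041, -0.3046], 1.6, 0.0514, 0.0103)
([151, 218], 234, [0.4851, 0.2644], -1.3, 0.1033, 0.0152)
([191, 227], 206, [0.4634, 0.1571], 11.4, 0.1016, 0.0153)
([284, 232], 203, [0.4437, -0.0694], 0.3, 0.1037, 0.0136)
([331, 233], 209, [0.4401, -0.1919], 3.4, 0.102, 0.0146)
([375, 285], 60, [0.3506, -0.3501], -88.3, 0.1132, 0.0056)
```

View pics/top4.png

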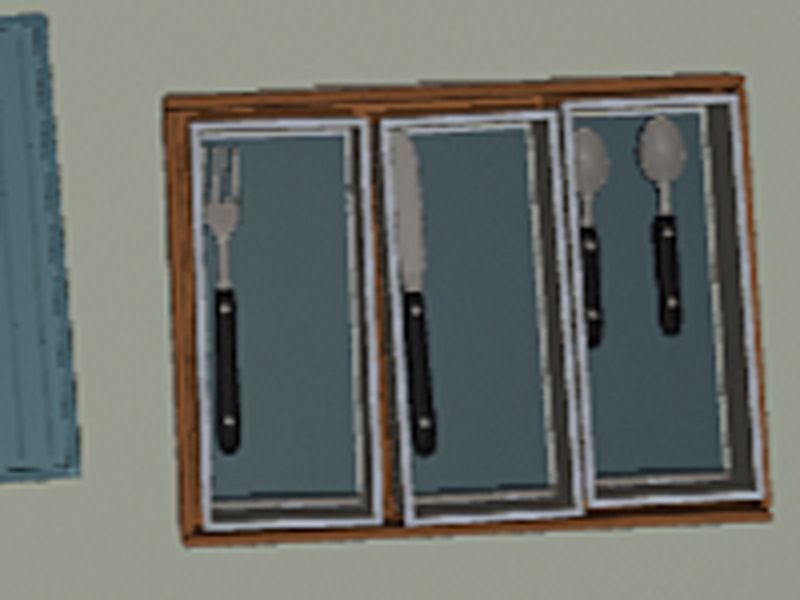

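The first spoon lies in the tray, head up at crop (665,220), where planned. Now spoon B.

Emit:
jog_arm(
  motion=[
    [[0, -0.003, 0.04, 0, 0, 0, 0.05], [0, -0.003, 0.075, 0, 0, 0, 0.05], [0, -0.003, 0.095, 0, 0, 0, 0.05], [0, -0.003, 0.101, 0, 0, 0, 0.05], [0, -0.003, 0.101, 0, 0, 0, 0.05]],
  ],
)

```text
t: 8.75
eef_pos: [0.5037, 0.3588, 0.0294]
ee_rot: [-3.14, 0.001, 2.975]
force: [-0.8, 0.4, 0.3]
width: 0.0501
```

Emit:
jog_arm(
  motion=[
    [[0, 0, 0, 0, 0, 0, 0.0], [0, 0, 0, 0, 0, 0, 0.0], [0, 0, 0, 0, 0, 0, 0.0], [0, 0, 0, 0, 0, 0, 0.0], [0, 0, 0, 0, 0, 0, 0.0], [0, 0, -0.03, 0, 0, 0, 0.0], [0, 0, -0.07, 0, 0, 0, 0.0], [0, 0, -0.11, 0, 0, 0, 0.0]],
  ],
)

```text
t: 9.55
eef_pos: [0.5032, 0.3586, 0.1402]
ee_rot: [-3.139, 0.001, 2.975]
force: [1.0, 0.3, -0.7]
width: 0.0138
```

```bash
python3 - <<'E'
from h import *
for n in("scene",):
    im=optics.grab_frame(n)
    cv2.imwrite(f"pics/{n}5.png",cv2.resize(im[:,:,::-1],(800,600),interpolation=cv2.INTER_CUBIC))
E
python3 plan.py .4381,-.3319,.14,1.7
```

```text
t 9.6 pos [0.506  0.3611 0.1482] rpy [179.7    0.42 170.56] w 0.0135 F [2.4 1.3 7.1]
.4381,-.3319,.14,1.7 [-0.0465, -0.6948, 0.0049] [0.3, 0.4, -11.1]
```

View pics/scene5.png

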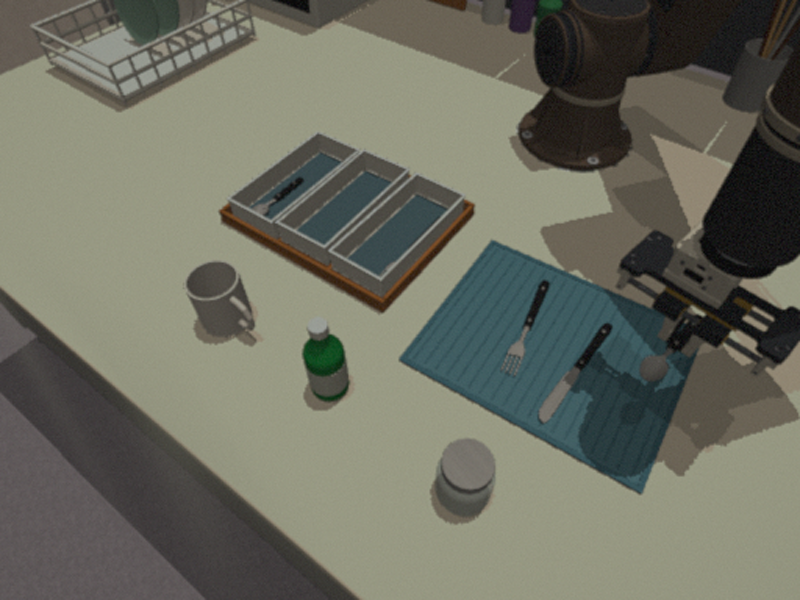

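Spoon B is held level (654,368). Carrying it over.

Emit:
jog_arm(
  motion=[
    [[-0.003, -0.04, 0, 0, 0, 0, 0.0], [-0.006, -0.085, 0, 0, 0, -1, 0.0], [-0.009, -0.13, 0, 0, 0, -3, 0.0], [-0.012, -0.175, 0, 0, 0, -5, 0.0], [-0.015, -0.22, 0, 0, 0, -7, 0.0], [-0.018, -0.265, 0, 0, 0, -9, 0.0], [-0.021, -0.31, 0, 0, 0, -11, 0.0], [-0.024, -0.355, 0, 0, 0, -11, 0.0]],
  ],
)

```text
t: 10.4
eef_pos: [0.471, 0.0054, 0.1467]
ee_rot: [3.138, 0.009, -3.112]
force: [1.5, 0.1, 0.4]
width: 0.0138
```

```bash
python3 plan.py .4381,-.3319,.14,1.7
```

```text
t 10.4 pos [0.471  0.0054 0.1467] rpy [ 179.77    0.5  -178.33] w 0.0138 F [1.5 0.1 0.4]
.4381,-.3319,.14,1.7 [0.0427, -0.3363, 0.005] [0.2, 0.5, -0.0]
```

Emit:
jog_arm(
  motion=[
    [[0.005, -0.045, 0, 0, 0.3, 0, 0.0], [0.01, -0.09, 0, 0.2, 0.5, 0, 0.0], [0.015, -0.135, 0, 0.2, 0.5, 0, 0.0], [0.022, -0.18, 0, 0.2, 0.5, 0, 0.0], [0.03, -0.225, 0, 0.2, 0.5, 0, 0.0], [0.036, -0.27, 0, 0.2, 0.5, 0, 0.0], [0.042, -0.31, 0, 0.2, 0.5, 0, 0.0], [0.0425, -0.336, 0.005, 0.2, 0.5, 0, 0.0]],
  ],
)

```text
t: 11.2
eef_pos: [0.4378, -0.3342, 0.1403]
ee_rot: [-3.141, 0.001, -3.114]
force: [0.0, 0.3, -0.9]
width: 0.0135
```

Emit:
jog_arm(
  motion=[
    [[0, 0, 0, 0, 0, 0, 0.0], [0, 0, 0, 0, 0, 0, 0.0]],
  ],
)

```text
t: 11.4
eef_pos: [0.4372, -0.3347, 0.1398]
ee_rot: [3.141, 0.0, -3.116]
force: [-0.3, 0.3, -0.5]
width: 0.0135
```

```bash
python3 plan.py .4381,-.3319,.037,1.7
```

```text
t 11.4 pos [ 0.4372 -0.3347  0.1398] rpy [ 1.7998e+02  2.0000e-02 -1.7852e+02] w 0.0135 F [-0.3  0.3 -0.5]
.4381,-.3319,.037,1.7 [-0.0009, 0.0027, 0.1028] [0.0, 0.0, -0.2]
```

Emit:
jog_arm(
  motion=[
    [[-0.001, 0.0055, 0.03, 0, 0, 0, 0.0], [-0.001, 0.0055, 0.06, 0, 0, 0, 0.0], [-0.001, 0.0055, 0.08, 0, 0, 0, 0.0], [-0.001, 0.0055, 0.09, 0, 0, 0, 0.0], [-0.001, 0.0055, 0.097, 0, 0, 0, 0.0], [-0.001, 0.0055, 0.101, 0, 0, 0, 0.0], [-0.001, 0.0055, 0.103, 0, 0, 0, 0.0], [-0.001, 0.0055, 0.103, 0, 0, 0, 0.0]],
  ],
)

```text
t: 12.2
eef_pos: [0.4386, -0.3292, 0.0374]
ee_rot: [-3.141, 0.001, -3.116]
force: [-0.4, -0.5, 0.4]
width: 0.0133
```

```bash
python3 plan.py .4381,-.3294,.036,1.7
```

```text
t 12.2 pos [ 0.4386 -0.3292  0.0374] rpy [-1.7999e+02  7.0000e-02 -1.7851e+02] w 0.0133 F [-0.4 -0.5  0.4]
.4381,-.3294,.036,1.7 [0.0005, -0.0002, 0.0014] [-0.0, 0.1, -0.2]
```

Emit:
jog_arm(
  motion=[
    [[0, 0, 0.001, 0, 0, 0, 0.0], [0, 0, 0.001, 0, 0, 0, 0.024], [0, 0, 0.001, 0, 0, 0, 0.024], [0, 0, 0.001, 0, 0, 0, 0.024], [0, 0, -0.01, 0, 0, 0, 0.024], [0, 0, -0.03, 0, 0, 0, 0.024], [0, 0, -0.07, 0, 0, 0, 0.024], [0, 0, -0.11, 0, 0, 0, 0.024]],
  ],
)

```text
t: 13.0
eef_pos: [0.4379, -0.3291, 0.149]
ee_rot: [3.141, -0.0, -3.116]
force: [1.8, -1.0, -0.6]
width: 0.0236
```

```bash
python3 plan.py .5159,.2645,.14,-1.7
```

```text
t 13.0 pos [ 0.4379 -0.3291  0.149 ] rpy [ 179.99   -0.   -178.51] w 0.0236 F [ 1.8 -1.  -0.6]
.5159,.2645,.14,-1.7 [-0.0934, 0.5914, 0.0091] [0.0, -0.0, 3.2]
```

Emit:
jog_arm(
  motion=[
    [[-0.01, 0.045, 0, 0, 0, 1, 0.024], [-0.018, 0.09, 0, 0, 0, 2, 0.05], [-0.025, 0.14, 0, 0, 0, 3.2, 0.05], [-0.033, 0.185, 0, 0, 0, 3.2, 0.05], [-0.04, 0.23, 0, 0, 0, 3.2, 0.05], [-0.048, 0.28, 0, 0, 0, 3.2, 0.05], [-0.056, 0.325, 0, 0, 0, 3.2, 0.05], [-0.065, 0.37, 0, 0, 0, 3.2, 0.05]],
  ],
)

```text
t: 13.8
eef_pos: [0.4932, 0.0445, 0.1502]
ee_rot: [3.141, 0.001, 3.112]
force: [0.8, -0.3, 0.3]
width: 0.0496
```

```bash
python3 plan.py .5159,.2645,.13,-1.7
```

```text
t 13.8 pos [0.4932 0.0445 0.1502] rpy [1.7996e+02 7.0000e-02 1.7832e+02] w 0.0496 F [ 0.8 -0.3  0.3]
.5159,.2645,.13,-1.7 [-0.0162, 0.2205, 0.0204] [0.0, 0.1, 0.0]
```

Emit:
jog_arm(
  motion=[
    [[-0.004, 0.045, 0, 0, 0, 0, 0.05], [-0.008, 0.09, 0, 0, 0, 0, 0.05], [-0.012, 0.14, 0.01, 0, 0, 0, 0.05], [-0.016, 0.185, 0.02, 0, 0, 0, 0.05], [-0.016, 0.215, 0.02, 0, 0, 0, 0.05], [-0.016, 0.2205, 0.02, 0, 0, 0, 0.05], [-0.016, 0.2205, 0.02, 0, 0, 0, 0.05]],
  ],
)

```text
t: 14.5
eef_pos: [0.5155, 0.2654, 0.1307]
ee_rot: [3.141, 0.001, 3.114]
force: [0.3, -0.1, 0.3]
width: 0.05
```

```bash
python3 plan.py .5159,.2645,.029,-1.7; python3 - <<'E'
from h import *
for n in("top",):
    im=optics.grab_frame(n)
    c=im[160:310,230:430]
    cv2.imwrite(f"pics/{n}6.png",cv2.resize(c[:,:,::-1],(800,600),interpolation=cv2.INTER_CUBIC))
    for o in handles("top",im,.018): print(o)
E
```

```text
t 14.5 pos [0.5155 0.2654 0.1307] rpy [1.7996e+02 7.0000e-02 1.7842e+02] w 0.05 F [ 0.3 -0.1  0.3]
.5159,.2645,.029,-1.7 [-0.0003, -0.001, 0.1017] [0.0, 0.1, 0.1]
([393, 214], 149, [0.4994, -0.3535], 2.2, 0.0745, 0.0158)
([375, 221], 68, [0.4989, -0.3055], -0.2, 0.0408, 0.0125)
([191, 227], 204, [0.4634, 0.1571], 11.5, 0.1016, 0.0148)
([284, 232], 202, [0.4436, -0.0694], 0.2, 0.1035, 0.0135)
([331, 233], 207, [0.4401, -0.1919], 3.4, 0.102, 0.0146)
([385, 247], 148, [0.4147, -0.3294], 2.2, 0.0765, 0.0141)
([377, 285], 48, [0.351, -0.3528], -88.1, 0.108, 0.0043)
([0, 345], 674, [0.1775, 0.622], 8.8, 0.092, 0.0631)
```

View pics/top6.png

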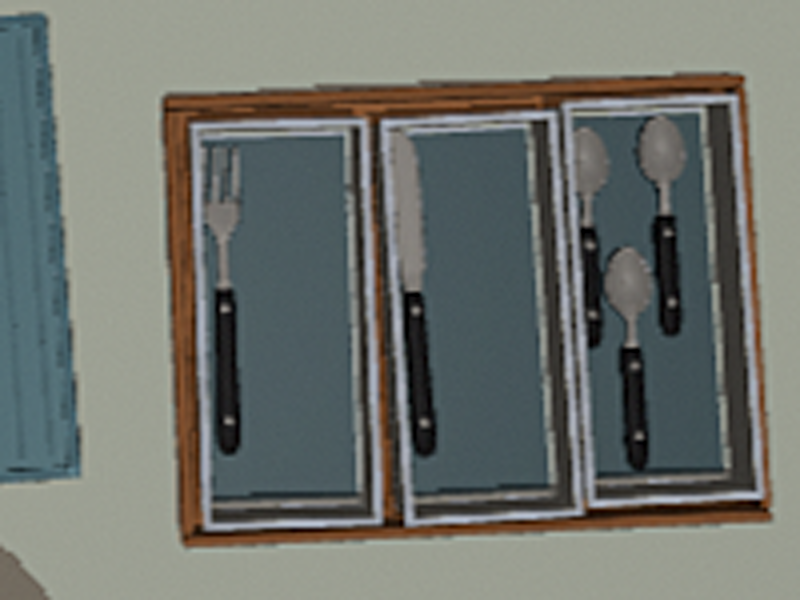

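Both spoons sit in the teaspoon tray, with spoon B at crop (632,360). Now the knife.

Emit:
jog_arm(
  motion=[
    [[0, -0.001, 0.04, 0, 0, 0, 0.05], [0, -0.001, 0.075, 0, 0, 0, 0.05], [0, -0.001, 0.095, 0, 0, 0, 0.05], [0, -0.001, 0.1015, 0, 0, 0, 0.05], [0, -0.001, 0.1015, 0, 0, 0, 0.05]],
  ],
)

```text
t: 15.05
eef_pos: [0.5155, 0.2622, 0.0292]
ee_rot: [-3.141, 0.0, 3.112]
force: [-0.1, 0.3, 0.2]
width: 0.05
```

Emit:
jog_arm(
  motion=[
    [[0, 0, 0, 0, 0, 0, 0.0], [0, 0, 0, 0, 0, 0, 0.0], [0, 0, 0, 0, 0, 0, 0.0], [0, 0, 0, 0, 0, 0, 0.0], [0, 0, 0, 0, 0, 0, 0.0], [0, 0, -0.03, 0, 0, 0, 0.0], [0, 0, -0.07, 0, 0, 0, 0.0], [0, 0, -0.11, 0, 0, 0, 0.0]],
  ],
)

```text
t: 15.85
eef_pos: [0.515, 0.2618, 0.14]
ee_rot: [-3.14, -0.001, 3.112]
force: [0.8, 0.7, -0.7]
width: 0.0139
```

```bash
python3 - <<'E'
from h import *
for n in("scene",):
    im=optics.grab_frame(n)
    cv2.imwrite(f"pics/{n}7.png",cv2.resize(im[:,:,::-1],(800,600),interpolation=cv2.INTER_CUBIC))
E
python3 plan.py .459,-.2374,.14,1.4
```

```text
t 15.9 pos [0.5181 0.264  0.1476] rpy [179.75   0.43 178.39] w 0.0138 F [2.3 2.2 6.8]
.459,-.2374,.14,1.4 [0.0451, -0.5029, 0.0051] [0.2, 0.4, -3.0]
```

View pics/scene7.png

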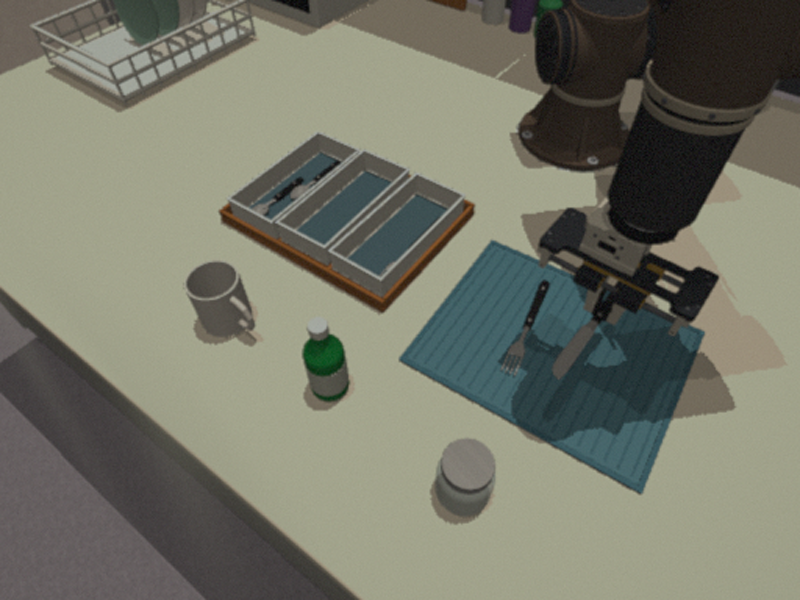

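The knife is level in the grip (575,350).

Emit:
jog_arm(
  motion=[
    [[0.005, -0.035, 0, 0, 0, 0, 0.0], [0.01, -0.075, 0, 0, 0, -1, 0.0], [0.015, -0.12, 0, 0, 0, -2, 0.0], [0.02, -0.165, 0, 0, 0.2, -3, 0.0], [0.025, -0.21, 0, 0, 0.4, -3, 0.0], [0.03, -0.255, 0, 0, 0.4, -3, 0.0], [0.034, -0.3, 0, 0, 0.4, -3, 0.0], [0.038, -0.345, 0, 0, 0.4, -3, 0.0]],
  ],
)

```text
t: 16.7
eef_pos: [0.4699, -0.0813, 0.146]
ee_rot: [3.137, 0.001, -3.117]
force: [0.8, -0.3, 0.8]
width: 0.0139
```

Emit:
jog_arm(
  motion=[
    [[0.002, -0.045, 0, 0, 0, 0, 0.0], [0.004, -0.09, 0, 0, 0, 0, 0.0], [0.006, -0.13, 0, 0, 0, 0, 0.0], [0.007, -0.15, 0, 0, 0, 0, 0.0], [0.007, -0.157, 0, 0, 0, 0, 0.0], [0.007, -0.157, 0, 0, 0, 0, 0.0], [0.007, -0.157, 0, 0, 0, 0, 0.0]],
  ],
)

```text
t: 17.4
eef_pos: [0.4667, -0.2379, 0.1451]
ee_rot: [3.137, 0.001, -3.117]
force: [0.5, 1.0, -0.6]
width: 0.0137
```

```bash
python3 plan.py .459,-.2374,.037,1.4
```

```text
t 17.4 pos [ 0.4667 -0.2379  0.1451] rpy [ 1.7974e+02  7.0000e-02 -1.7856e+02] w 0.0137 F [ 0.5  1.  -0.6]
.459,-.2374,.037,1.4 [0.0078, 0.0002, 0.1081] [0.3, 0.1, 0.0]
```

Emit:
jog_arm(
  motion=[
    [[0.0078, 0, 0.03, 0.3, 0, 0, 0.0], [0.0078, 0, 0.06, 0.3, 0, 0, 0.0], [0.0078, 0, 0.08, 0.3, 0, 0, 0.0], [0.0078, 0, 0.095, 0.3, 0, 0, 0.0], [0.0078, 0, 0.103, 0.3, 0, 0, 0.0], [0.0078, 0, 0.107, 0.3, 0, 0, 0.0], [0.0078, 0, 0.108, 0.3, 0, 0, 0.0], [0.0078, 0, 0.1085, 0.3, 0, 0, 0.0]],
  ],
)

```text
t: 18.2
eef_pos: [0.4596, -0.2373, 0.0372]
ee_rot: [-3.141, 0.002, -3.116]
force: [-0.1, 0.2, -0.7]
width: 0.0137
```

```bash
python3 plan.py .459,-.2374,.036,1.4
```

```text
t 18.2 pos [ 0.4596 -0.2373  0.0372] rpy [-1.7995e+02  1.3000e-01 -1.7853e+02] w 0.0137 F [-0.1  0.2 -0.7]
.459,-.2374,.036,1.4 [0.0006, -0.0, 0.0012] [-0.0, 0.1, 0.1]
```

Emit:
jog_arm(
  motion=[
    [[0, 0, 0.001, 0, 0, 0, 0.0], [0, 0, 0.001, 0, 0, 0, 0.024], [0, 0, 0.001, 0, 0, 0, 0.024], [0, 0, 0.001, 0, 0, 0, 0.024], [0, 0, -0.01, 0, 0, 0, 0.024], [0, 0, -0.03, 0, 0, 0, 0.024], [0, 0, -0.07, 0, 0, 0, 0.024], [0, 0, -0.11, 0, 0, 0, 0.024]],
  ],
)

```text
t: 19.0
eef_pos: [0.4588, -0.2373, 0.1489]
ee_rot: [-3.141, 0.001, -3.116]
force: [1.8, -0.5, 0.3]
width: 0.0237
```

```bash
python3 plan.py .4948,.164,.13,11.4
```

```text
t 19.0 pos [ 0.4588 -0.2373  0.1489] rpy [-1.7995e+02  6.0000e-02 -1.7853e+02] w 0.0237 F [ 1.8 -0.5  0.3]
.4948,.164,.13,11.4 [-0.0463, 0.4002, 0.0186] [-0.1, 0.1, -9.9]
```

Emit:
jog_arm(
  motion=[
    [[-0.01, 0.045, 0, 0, 0, -1, 0.024], [-0.02, 0.095, 0, 0, 0, -3, 0.05], [-0.025, 0.145, 0, 0, 0, -5, 0.05], [-0.03, 0.195, 0, 0, 0, -7, 0.05], [-0.035, 0.245, 0, 0, 0, -9, 0.05], [-0.04, 0.295, 0.01, 0, 0, -10, 0.05], [-0.046, 0.345, 0.018, 0, 0, -10, 0.05], [-0.046, 0.385, 0.018, 0, 0, -10, 0.05]],
  ],
)

```text
t: 19.8
eef_pos: [0.4947, 0.151, 0.1308]
ee_rot: [-3.141, 0.001, -2.941]
force: [1.2, 0.1, 0.1]
width: 0.0502
```

Emit:
jog_arm(
  motion=[
    [[0, 0.01, 0, 0, 0, 0, 0.05], [0, 0.01, 0, 0, 0, 0, 0.05]],
  ],
)

```text
t: 20.0
eef_pos: [0.4925, 0.1626, 0.1314]
ee_rot: [-3.141, 0.001, -2.938]
force: [0.3, -1.0, -0.1]
width: 0.0497
```

```bash
python3 plan.py .4948,.164,.029,11.4; python3 - <<'E'
from h import *
for n in("top",):
    im=optics.grab_frame(n)
    c=im[160:310,230:430]
    cv2.imwrite(f"pics/{n}8.png",cv2.resize(c[:,:,::-1],(800,600),interpolation=cv2.INTER_CUBIC))
n="scene"
for o in handles(n,optics.grab_frame(n),.011):print(o)
E
```

```text
t 20.0 pos [0.4925 0.1626 0.1314] rpy [-1.7995e+02  8.0000e-02 -1.6833e+02] w 0.0497 F [ 0.3 -1.  -0.1]
.4948,.164,.029,11.4 [-0.0024, 0.0011, 0.1024] [-0.1, 0.1, 0.3]
([176, 0], 93, [-0.1027, -0.9164], -88.0, 0.1248, 0.0553)
([494, 12], 435, [-0.6241, 0.281], 12.4, 0.4048, 0.0611)
([356, 38], 143, [-0.2324, -0.0575], -73.9, 0.2032, 0.0875)
([176, 114], 75, [0.4945, -0.3618], 3.5, 0.0758, 0.0164)
([219, 114], 112, [0.4223, -0.2445], 1.5, 0.1024, 0.0168)
([321, 145], 163, [0.3547, 0.0532], 39.7, 0.0558, 0.0482)
([333, 154], 54, [0.3774, 0.094], 0.6, 0.0772, 0.0381)
([335, 180], 151, [0.4626, 0.1576], 11.1, 0.1017, 0.0132)
```

View pics/top8.png

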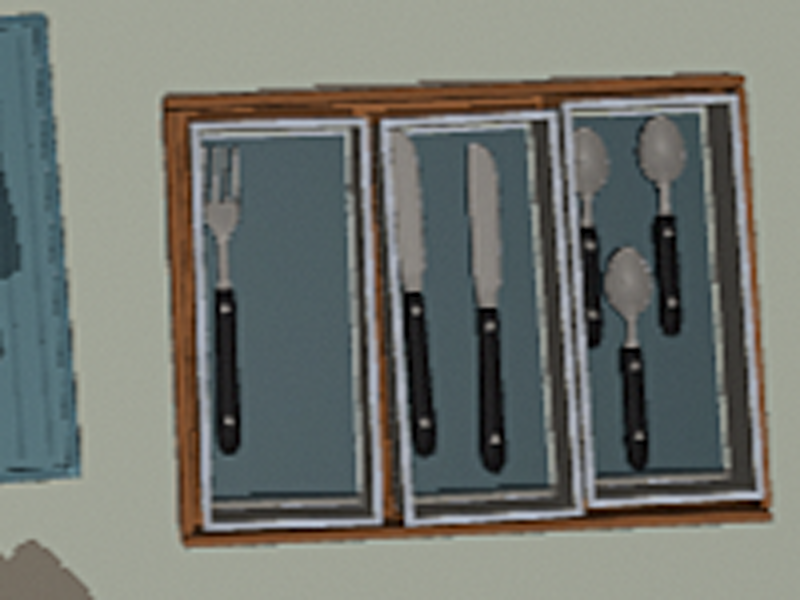

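The knife lies in its tray (crop 487,310), and the fork hasn't moved. Now the fork.

Emit:
jog_arm(
  motion=[
    [[-0.002, 0.001, 0.04, 0, 0, 0, 0.05], [-0.002, 0.001, 0.075, 0, 0, 0, 0.05], [-0.002, 0.001, 0.095, 0, 0, 0, 0.05], [-0.002, 0.001, 0.102, 0, 0, 0, 0.05], [-0.002, 0.001, 0.102, 0, 0, 0, 0.05]],
  ],
)

```text
t: 20.6
eef_pos: [0.4941, 0.1603, 0.029]
ee_rot: [-3.14, -0.001, -2.942]
force: [0.2, -0.2, -0.3]
width: 0.05
```

Emit:
jog_arm(
  motion=[
    [[0, 0, 0, 0, 0, 0, 0.0], [0, 0, 0, 0, 0, 0, 0.0], [0, 0, 0, 0, 0, 0, 0.0], [0, 0, 0, 0, 0, 0, 0.0], [0, 0, 0, 0, 0, 0, 0.0], [0, 0, -0.03, 0, 0, 0, 0.0], [0, 0, -0.07, 0, 0, 0, 0.0], [0, 0, -0.11, 0, 0, 0, 0.0]],
  ],
)

```text
t: 21.4
eef_pos: [0.4936, 0.1603, 0.1399]
ee_rot: [-3.139, -0.002, -2.941]
force: [0.8, 0.9, -0.5]
width: 0.0137
```

```bash
python3 - <<'E'
from h import *
for n in("scene",):
    im=optics.grab_frame(n)
    cv2.imwrite(f"pics/{n}9.png",cv2.resize(im[:,:,::-1],(800,600),interpolation=cv2.INTER_CUBIC))
E
python3 plan.py .4643,-.1166,.14,1.0
```

```text
t 21.45 pos [0.4969 0.162  0.147 ] rpy [ 180.      0.43 -168.44] w 0.0138 F [3.2 2.2 6.1]
.4643,-.1166,.14,1.0 [0.0878, -0.2664, 0.0064] [0.0, 0.4, 10.6]
```

View pics/scene9.png

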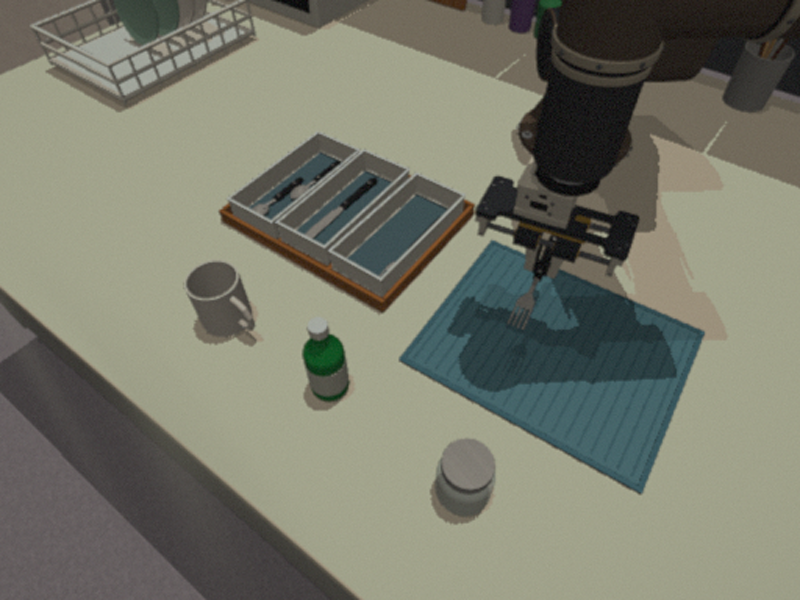

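The fork is held level (522,308).

Emit:
jog_arm(
  motion=[
    [[0.01, -0.035, 0, 0, 0, 1, 0.0], [0.025, -0.075, 0, 0, 0, 3, 0.0], [0.04, -0.12, 0, 0, 0.2, 5, 0.0], [0.055, -0.165, 0, 0, 0.4, 7, 0.0], [0.07, -0.21, 0, 0, 0.4, 9, 0.0], [0.083, -0.25, 0, 0, 0.4, 10.6, 0.0], [0.088, -0.266, 0, 0, 0.4, 10.6, 0.0], [0.088, -0.266, 0, 0, 0.4, 10.6, 0.0]],
  ],
)

```text
t: 22.25
eef_pos: [0.4633, -0.1182, 0.1462]
ee_rot: [3.141, 0.0, -3.128]
force: [0.7, 0.6, 0.2]
width: 0.0138
```

Emit:
jog_arm(
  motion=[
    [[0, 0, 0, 0, 0, 0, 0.0], [0, 0, 0, 0, 0, 0, 0.0]],
  ],
)

```text
t: 22.45
eef_pos: [0.4633, -0.1177, 0.1462]
ee_rot: [3.141, 0.0, -3.128]
force: [0.4, -0.2, -0.4]
width: 0.0138
```

```bash
python3 plan.py .4643,-.1166,.037,1.0
```

```text
t 22.45 pos [ 0.4633 -0.1177  0.1462] rpy [ 179.95    0.   -179.2 ] w 0.0138 F [ 0.4 -0.2 -0.4]
.4643,-.1166,.037,1.0 [-0.001, 0.001, 0.1092] [0.0, 0.0, -0.2]
```

Emit:
jog_arm(
  motion=[
    [[-0.001, 0.001, 0.03, 0, 0, 0, 0.0], [-0.001, 0.001, 0.06, 0, 0, 0, 0.0], [-0.001, 0.001, 0.08, 0, 0, 0, 0.0], [-0.001, 0.001, 0.095, 0, 0, 0, 0.0], [-0.001, 0.001, 0.104, 0, 0, 0, 0.0], [-0.001, 0.001, 0.108, 0, 0, 0, 0.0], [-0.001, 0.001, 0.1095, 0, 0, 0, 0.0], [-0.001, 0.001, 0.1095, 0, 0, 0, 0.0]],
  ],
)

```text
t: 23.25
eef_pos: [0.4647, -0.1164, 0.0371]
ee_rot: [3.141, 0.001, -3.127]
force: [-0.1, 0.6, -0.4]
width: 0.0137
```

Emit:
jog_arm(
  motion=[
    [[0, 0, 0.001, 0, 0, 0, 0.0], [0, 0, 0.001, 0, 0, 0, 0.024], [0, 0, 0.001, 0, 0, 0, 0.024], [0, 0, 0.001, 0, 0, 0, 0.024], [0, 0, -0.01, 0, 0, 0, 0.024], [0, 0, -0.03, 0, 0, 0, 0.024], [0, 0, -0.07, 0, 0, 0, 0.024], [0, 0, -0.11, 0, 0, 0, 0.024]],
  ],
)

```text
t: 24.05
eef_pos: [0.464, -0.1166, 0.1488]
ee_rot: [3.141, -0.0, -3.127]
force: [1.0, 0.5, 0.1]
width: 0.0239
```

Emit:
jog_arm(
  motion=[
    [[0, 0.05, 0, 0, 0, 0, 0.024], [0, 0.1, 0, 0, 0, 0, 0.024], [0, 0.15, 0, 0, 0, 0, 0.024], [0, 0.2, 0, 0, 0, 0, 0.024], [0, 0.25, 0, 0, 0, 0, 0.024], [0, 0.3, 0, 0, 0, 0, 0.024], [0, 0.33, 0, 0, 0, 0, 0.024], [0, 0.33, 0, 0, 0, 0, 0.024]],
  ],
)

```text
t: 24.85
eef_pos: [0.4595, 0.217, 0.15]
ee_rot: [3.14, 0.001, -3.123]
force: [0.5, -0.5, -0.3]
width: 0.0239
```

```bash
python3 - <<'E'
from h import *
im=optics.grab_frame("top");cv2.imwrite("pics/top10.png",cv2.resize(im[160:310,230:430,::-1],(800,600),interpolation=cv2.INTER_CUBIC))
for o in handles("top",im,.018): print(o)
im=optics.grab_frame("scene");cv2.imwrite("pics/scene10.png",cv2.resize(im[:,:,::-1],(800,600),interpolation=cv2.INTER_CUBIC))
E
python3 plan.py
```

```text
([393, 214], 148, [0.4994, -0.3536], 2.2, 0.0745, 0.0144)
([376, 222], 64, [0.4976, -0.3054], -0.9, 0.0383, 0.0107)
([284, 232], 201, [0.4436, -0.0695], 0.3, 0.1035, 0.0135)
([331, 233], 207, [0.4401, -0.1919], 3.4, 0.102, 0.0146)
([302, 236], 197, [0.4339, -0.1169], 1.0, 0.1012, 0.0135)
([349, 237], 209, [0.4291, -0.2375], 0.7, 0.1015, 0.0144)
([385, 247], 150, [0.4147, -0.3295], 2.2, 0.0766, 0.0143)
([0, 302], 207, [0.2788, 0.6015], -43.1, 0.1399, 0.0191)
([0, 362], 93, [0.1562, 0.6258], 44.8, 0.0719, 0.0149)
t 24.95 pos [0.4589 0.2139 0.1495] rpy [ 1.7997e+02 -3.0000e-02 -1.7907e+02] w 0.0241 F [-0.2  0.2  0.2]
```

View pics/top10.png

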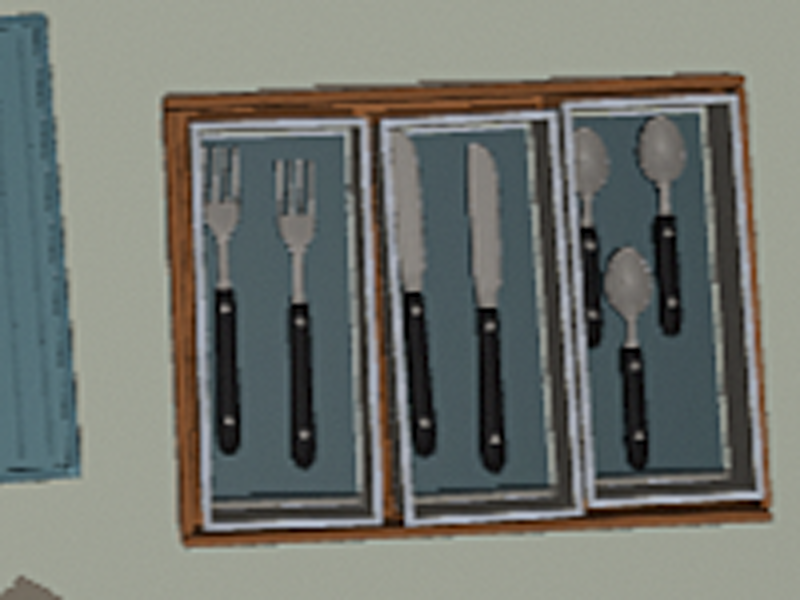

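View pics/scene10.png

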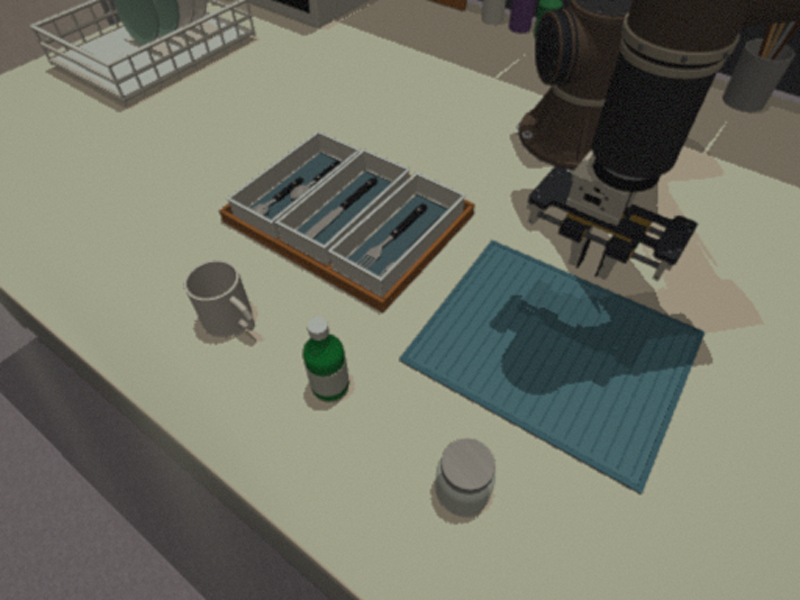

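```bash
python3 -c "
from station import arm
print(arm.job_done())"
```

```text
the job is handed in; nothing more can be done
None
```

All four pieces are in the trays of their own kind, and I handed the job in at about 25 s of the 106 s allowed. I gripped each one at its balance point, released it just above the tray floor and moved the gripper clear.

The last two camera views showed each piece face up, head towards the head end and within about 2° of the tray's length. The trays' positions came from their rim corners, good to a few millimetres. In its tray's frame, each piece measured about:

| Piece | x (mm) | Allowed x (mm) |
|---|---|---|
| Fork | −131 | −170 to −95 |
| Knife | −137 | −170 to −100 |
| First teaspoon (mat end nearest the trays) | −85 | −195 to −65 |
| Second teaspoon (far end of the mat) | −168 | −195 to −65 |

The mug, soap bottle and sugar jar looked unmoved. The gripper was empty above the mat, and its force reading was near zero.

None of these checks failed or disagreed. I judged level and resting height from the pictures and did not measure them. The second teaspoon's bowl lies in the narrow gap between the other two spoons' handles and may touch one.

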